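# Lock the bench scanner, present the kit carton and pull the trigger

## Task

Lock the bench scanner by pressing the headed clevis pin in its bracket fully home. Then slide the large test-kit carton along the bench, the same way up, until its nearer short end lies flush and square against the metal stop fence under the scanner's window, centred on the window to within 2 cm. With it there, squeeze the scanner's trigger all the way in, keep it in for about a second and let it spring back out; do not knock the other things on the bench, and leave the carton in place.

Things in the scene. Friction and masses are not known exactly. Their poses are not given: they have to be found in the camera images.
- station: Scan station bolted to the bench: aluminium base plate (6 mm high) with a white and grey pistol-shaped scanner lying on its side. Origin on the bench below point stop; its x points roughly away from the robot, y roughly left, z up; yaw up to 0.25 rad. Coordinates below: mm, this frame. Base plate x -53..77, y 3..153; scanner head x -29..29, y 8..136, z 36..86 (muzzle top 89).
- stop (a point): Middle of the contact face of the stop fence, at station (0, 0, 15): a metal strip 130 mm long along station x, 30 mm high, its face in the plane y = 0, facing -y. The dark window and the muzzle (74 mm wide) stand above it, centred on x = 0, z = 60, 6 mm or more behind the plane.
- grip (a point): Point in the middle of the scanner's fixed grip, at station (-76, 101.5, 60). The grip is a bar along station x (x -24..-141), y 88..115, z 44..76, so its back face is 13.5 mm on the +y side of this point. The trigger is on its -y side. It can take a squeeze of 30 N.
- trigger (a joint): Angle of the grey sprung trigger, rad: 0 = at rest (out), 0.35 = fully in. Hinge vertical, at station (-34, 78). Bar 56 mm long, 9 mm thick, z 51..69, reaching from the hinge towards -x; at rest it leans out to -y, fully in it is parallel to the grip, outer face at y = 73.5 (41.5 mm over trigger and grip; 56 mm at rest). It swings to +y; 3.5 N at rest, 9 N fully in; springs back.
- trigger_pad (a point): Point inside the trigger where a finger should press: 42 mm from its hinge on the bar's centre line, 4.5 mm behind its outer (-y) face. Moves with the trigger.
- clevis_pin (a joint): Travel of the upright steel headed pin, m: 0 = 30 mm proud, 0.030 = fully home, head resting on the fork (top z = 73 mm). It starts 20 to 30 mm proud, its 8 mm shaft already in the aligned holes of fork and lug; it only slides straight down or up, with a drag of about 5 N, and stays where it is left.
- pin_head (a point): Centre of the top face of the pin's round head (22 mm diameter, 8 mm thick), on the +x side of the scanner head at station (52, 88); height 111 mm minus the pin's travel (81 mm when home). Moves with the pin. The scanner head beside it is 86 mm high, 12 mm from the head's rim, the fork's back plate 73 mm high.
- kit_carton: The largest loose carton, white with a grey band: 95 mm (its x) by 125 mm (its y) by 80 mm high, 0.2 to 0.4 kg, origin at the centre of its underside. Too wide to grasp; slides on the bench. It starts 85 to 150 mm short of the fence on its -y side, up to 35 mm off centre and turned up to 0.3 rad from the station, its barcode end (+y) towards the fence.
- small_carton: Bystander: brown carton 60 x 75 x 40 mm high, origin under its centre.
- flat_carton: Bystander: brown carton 75 x 55 x 30 mm high, origin under its centre.
- dropper: Bystander: clear dropper bottle, 28 mm diameter, 65 mm high, origin under its centre.
- specimen_jar: Bystander: clear jar, 44 mm diameter, 60 mm high, origin under its centre.
- steel_dish: Bystander: round steel dish, 170 mm diameter, 38 mm high, origin under its centre.
- sanitiser: Bystander: white bottle, 60 mm diameter, 160 mm high, origin under its centre.
Not all that is in view belongs to the job. What is shaped like the kit_carton but blue or red is not meant.

How it is judged:
On the way, in this order (a step that is already met when the one before it is completed fails the run):
1. the pin is pressed fully home (value of joint clevis_pin above 0.028 m), for 0.2 s.
2. the carton rests flush, square and centred at the fence (value of joint clevis_pin above 0.028 m and y of kit_carton in the frame of station between -0.0675 and -0.055 m and x of kit_carton in the frame of station between -0.022 and 0.022 m and angle between the y axis of kit_carton and the y axis of station, either way round below 0.08 rad and angle between kit_carton's own z axis and vertical below 0.06 rad and height (world z) of kit_carton below 0.006 m), for 0.2 s.
3. the trigger is fully in for most of a second with the carton in place (all of step 2 and value of joint trigger above 0.31 rad), for 0.7 s.
At the end, for the whole second after the job is handed in: The pin is within 2 mm of fully home; the carton stands flat on the bench, its end within 5 mm of the fence, within 22 mm of the window's centre line and square to within 0.08 rad, at rest; the trigger is back out (under 0.04 rad) (all of step 2 and linear speed of kit_carton below 0.01 m/s and value of joint trigger below 0.04 rad); the robot touches nothing.
It fails at once if a bystander is shifted more than 30 mm (distance of any of small_carton, flat_carton, dropper, specimen_jar, steel_dish, sanitiser from where it was at the start of the episode above 0.03 m).
It fails at once if a bystander is tipped over (angle between any of small_carton, flat_carton, dropper, specimen_jar, steel_dish, sanitiser's own z axis and vertical above 0.5 rad).
It also fails if it takes over 72 s, if anything falls off the work surface, if the arm or the gripper's body presses on something with over 40 N, if the wrist force passes 120 N, or if a joint passes its speed limit or range.

## Robot

A 6-joint arm with a two-finger parallel gripper is mounted at the origin on the work surface. World frame = base frame: x ahead of the robot, y to its left, z up, the work surface at z = 0. Lengths are in m, angles in rad, forces in N, time in s.
With the tool pointing down it reaches from about 0.35 to 0.85 m from the base axis. Payload 8.1 kg.
Tool frame: the origin (TCP) lies midway between the tips of the shut fingers; the grasp point (between the pads) lies 19 mm behind it; z points along the fingers, y is the line along which they close (so a half turn about z gives the same grasp; the last joint's range is limited). The gripper opens to 85 mm and grips with 20 to 120 N. Pads are 22 mm wide; open, the fingers measure 114 mm over their backs; the gripper's body (76 mm by 85 mm) begins 54 mm behind the grasp point. The pads swing forward as they close: fully open they stand 13 mm farther back than shut.
Start: joints at [-1.209, 0.13, 1.488, -0, 1.523, -0.085], TCP at [0.259, -0.541, 0.231] pointing down, gripper open.
Joint ranges: [-2.96, 2.96], [-0.89, 2.26], [0.02, 2.5], [-1.34, 4.48], [0, 2.73], [-2.66, 2.66]. Speed limits (rad/s): [2.39, 2.39, 2.79, 3.14, 3.14, 3.14].

## Interface

Orientations are given as a 3x3 rotation matrix whose columns are the frame's x, y, z axes.
In Python, from station import manip, monitor, capture, workorder gives the robot as it stands. Calls block until the motion is done:
- manip.goto(position, orientation): joint-space move of the TCP to a pose.
- manip.move_l(position, rot=None, rate=0.15, guard=None): straight line of the TCP; rot=None keeps the orientation; rate is the mean speed in m/s. With guard (N) it stops when the force on the tool has changed by that much, and returns True; else False.
- manip.movej(angles): joint-space move.
- manip.grip(opening, grasp_force=None): finger opening in m; grasp_force is the grip in N (None keeps the last); returns when the fingers have stopped.
- manip.hold(seconds).
- manip.solve_ik(position, orientation): joint angles nearest the present ones, or None.
- monitor.get_obs(): the state.
- capture(name): name is "side" or "top"; returns a dict with "img" (384x512x3 uint8, red, green, blue), "z_map" (384x512 float32, m along the optical axis (not along the pixel's ray), 0 where there is no reading), "fx", "fy", "cx", "cy" (pixels), "xyz" and "rotation" of the camera in the world. Camera axes: x right, y down, z forward; pixel columns grow to the right and rows downward; lengths in m; the calibration is good to about 2 mm. A picture is of the moment at which its call begins.
A pose or a line that the arm cannot do raises manip.IKError and nothing moves.
- workorder.sign_off(): hands the job in; it is judged then, once.
The state is a dict: "time": time; "joint_positions": joint angles; "qd": joint speeds; "effort": joint torques, N m; "tcp_pos": TCP position; "eef_rot": TCP orientation; "contact_force": force on the tool from outside, world axes, zero at the start; "torque": the same for the moment, N m; "finger_gap": finger opening in m; "grasp_force": force on a finger pad.
Only numpy, scipy, OpenCV 4.12 (cv2) and the standard library are available. Lean on these libraries where they do the work, as an engineer would, in place of code of your own. Each camera call takes 0.05 s, during which the arm holds its last target. There are 200 camera calls.

## Working session

There is one attempt and no reset: what is moved stays moved. The work goes in short steps, each a Python script; the robot and the scene stay as the last script left them, time stands still between calls to the robot, and variables do not carry over. Pictures are saved under pics/ and viewed, at most 10 in all, crops included, and the job is handed in when it is done.

```bash
ls; mkdir -p pics
cat > h.py <<'E'
import numpy as np, cv2
from station import manip, monitor, capture, workorder
def cloud(c):
    v,u=np.mgrid[0:384,0:512]; z=c["z_map"]
    p=np.stack([(u-c["cx"])/c["fx"]*z,(v-c["cy"])/c["fy"]*z,z],-1)
    return p@np.array(c["rotation"]).T+np.array(c["xyz"])
E
python3 - <<'E'
from h import *
ims=[]
for n in("top","side"):
    c=capture(n); np.savez("pics/%s0.npz"%n,**c); print(n,c["fx"],c["xyz"],np.round(c["rotation"],3).tolist())
    cv2.imwrite("pics/%s0.png"%n,cv2.resize(c["img"][:,:,::-1],(768,576),interpolation=cv2.INTER_CUBIC))
E
```

```text
pics
top 481.59698640813605 [0.46720965 0.02514257 1.53416704] [[-0.003, -0.996, 0.089], [-1.0, 0.003, 0.011], [-0.011, -0.089, -0.996]]
side 397.33338187245533 [0.51314138 0.90315373 0.72925419] [[-0.995, -0.056, 0.083], [-0.1, 0.6, -0.794], [-0.006, -0.798, -0.602]]
```

View pics/top0.png

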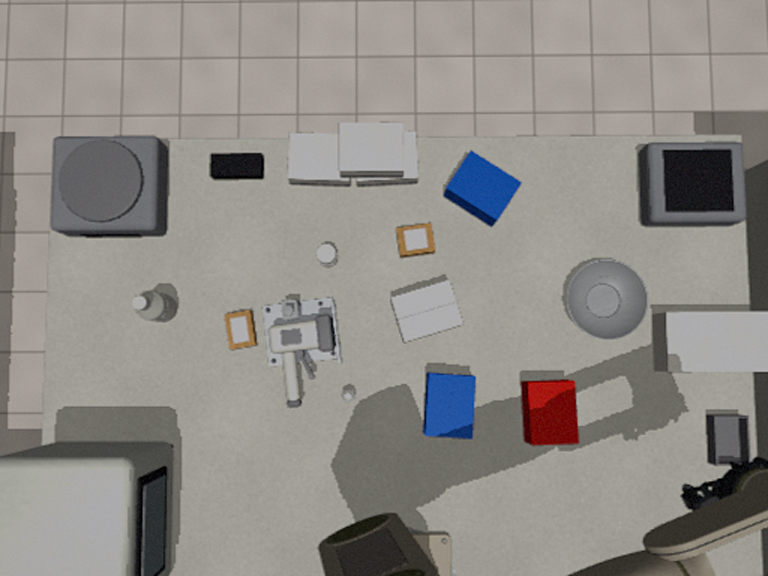

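View pics/side0.png

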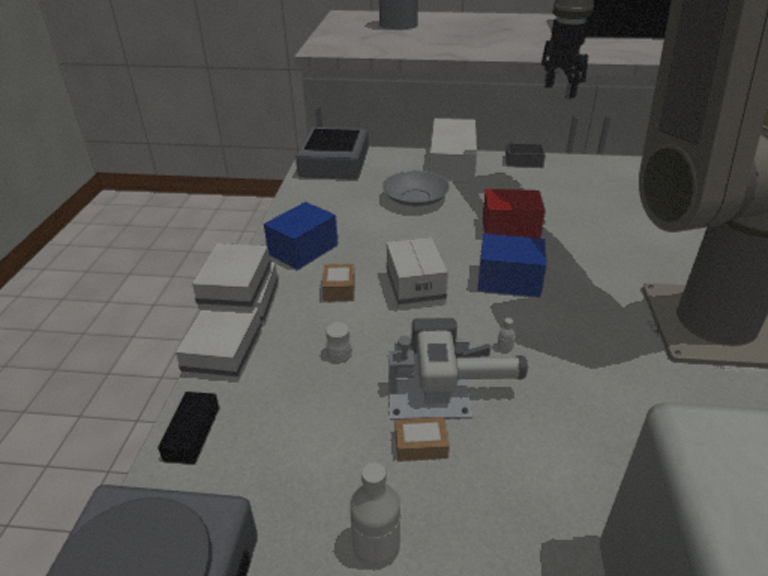

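Top view (768 px wide): the station is at about (300,335) with the pin at (290,308), and the muzzle/fence faces right (-y). Candidates for the kit carton:
- White, seamed carton at (427,309). It is in front of the fence, and its barcode faces the fence in the side view (423,287).
- Blue cartons at (450,405) and (483,188), and a red one at (550,412), are excluded by colour.
- The white stack at (350,155) and white box at (715,340) are background items, out of the stated range.

The carton at (427,309) fits. I'll confirm it in a crop and measure.

Run:
```python
from h import *
c=dict(np.load("pics/top0.npz")); P=cloud(c); im=c["img"]
np.set_printoptions(precision=4,suppress=True)
crop=im[180:280,140:320,::-1]; cv2.imwrite("pics/crop1.png",cv2.resize(crop,(792,440),interpolation=cv2.INTER_CUBIC))
def rect(m,name,reg):
    k=np.zeros(m.shape,np.uint8); k[reg]=m[reg]; n,l,s,_=cv2.connectedComponentsWithStats(k)
    i=1+np.argmax(s[1:,4]); Q=P[l==i]; r=cv2.minAreaRect(Q[:,:2].astype(np.float32)); print(name,s[i],"zmed",np.median(Q[:,2]),r)
Z=P[...,2]; print("bench z",np.median(Z[180:280,140:320]))
rect((Z>.07)&(Z<.09),"kit",np.s_[175:240,255:315])
rect((Z>.06)&(Z<.10),"scanner",np.s_[195:275,170:235])
rect((Z>.06)&(Z<.08),"grip",np.s_[240:275,170:205])
hs=cv2.cvtColor(im,cv2.COLOR_RGB2HSV)
for n,(v,u) in dict(plate=(203,181),plate2=(240,222),bench=(260,230)).items(): print(n,im[v,u],P[v,u])
for v in range(196,274,2): print(v,(Z[v,172:232:2]*1000).astype(int))
```

```text
bench z 0.0016675864967653498
kit [ 260  187   49   41 1284] zmed 0.07997064595055359 ((0.5652300119400024, -0.06201035529375076), (0.09521108120679855, 0.12518508732318878), 16.830078125)
scanner [ 179  210   44   62 1280] zmed 0.08212979739794457 ((0.46418827772140503, 0.18041647970676422), (0.16971491277217865, 0.13201558589935303), 12.077219009399414)
grip [188 240  13  32 276] zmed 0.07383477063070831 ((0.42000287771224976, 0.21148666739463806), (0.095885269343853, 0.029113780707120895), 8.016870498657227)
plate [150 152 154] [0.5838 0.2619 0.0012]
plate2 [162 161 150] [0.4656 0.1302 0.004 ]
bench [126 123 120] [0.4044 0.1028 0.042 ]
196 [-1  0  0 -2 -1 -2  1  2  5  0  1 -4  2  6  3  1  4 -5  1 -3  6  1  1 -1
 -7  2  2 -3 -4 -2]
198 [ 6  1  1 -1 -2  0 -5 -1 -6  8  0  4  0  0  0 -1 -2  3  0  3  8 -4  0 -1
  0 -3 -4  6  2  3]
200 [ 2  0  5  1 -2 -2  0  0 -1 74 74 73 74 40 -1  0  0  7  4 12  8  8  9  4
  6  3  2 -2  1 -2]
202 [ 0  4  2  2 -3  0  1 -1 69 72 76 72 73 50 10  6  3  0  6  9  8  6  6  4
 30 18  6 -6 -5 -3]
204 [ -2  -4   4   9   5   8   4   8  69 113 103  72  72  47  10 
[... 2993 characters left out ...]
7 79 66 -3  3  6  0  3  1 -2  0  0  0
  0  1 -1 -2  0 42]
262 [ 0  1  5  0  1 -1  0  0  0 61 80 81 74 74  2 -4 -2  6 -4  3  1  1  1  1
  0  3  0 -3 43 67]
264 [-2  0  1  0 -3 -5  0  3 -1  2 72 69 80 68  0  3 -4 -3 -2 -2 -4  0 -2  8
  3 -1 -2 -2 45 59]
266 [   5   -2    0    4    0   -5    0 1534    3    5   74   76   78   68
   49   -4    1    2    0    6    6    0   -4    0    0    3   -5    0
   40   62]
268 [-1  3  5  0  5  2 -1  0  3  0 69 76 77 79 73  1  0 -1  2 -2  0 -1  2  3
  1 -3 -3  0  2  0]
270 [ 2  1  0  1  0 -5 -2  0 -1 -4 67 77 73 77 -3  4  0  1 -5  2  0  1  3 -2
  1 -2 -1  0 -4 -3]
272 [-3 -3  3  0  1  0 -1 -5  3  1 -3 -1  3 -9 -2  3  0  0 -2 -5 -2  5  1 -2
 -3  5 -1  2  1  6]
```

View pics/crop1.png

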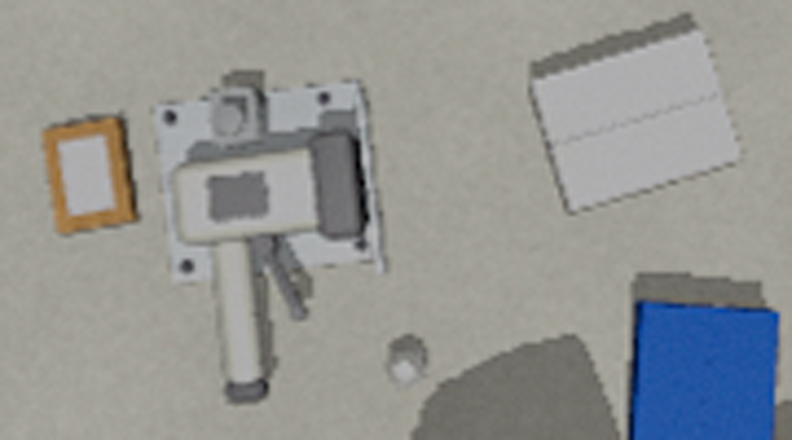

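The crop confirms the choice: plain white carton at crop (635,115), 95x125x80 mm by measurement, with the fence at (375,180) to its left. The pin head is at (232,117), the grip end at (246,388), the trigger at (290,285) and the dropper at (407,360). Next I'll fit the station pose.

```bash
cat >> h.py <<'E'
from scipy.optimize import least_squares
def tops():
    cs=[capture("top") for _ in range(5)]; c=cs[0]
    c["z_map"]=np.median([k["z_map"] for k in cs],0); return c,cloud(c)
def blob(P,lo,hi,reg):
    m=np.zeros(P.shape[:2],np.uint8); m[reg]=((P[...,2]>lo)&(P[...,2]<hi))[reg]
    n,l,s,_=cv2.connectedComponentsWithStats(m); return P[l==1+np.argmax(s[1:,4])]
def rot(yaw): return np.array([[np.cos(yaw),-np.sin(yaw)],[np.sin(yaw),np.cos(yaw)]])
def carton(P,reg):
    (cx,cy),(w,h),a=cv2.minAreaRect(blob(P,.07,.09,reg)[:,:2].astype(np.float32)); a=np.radians(a)
    if w>h: a-=np.pi/2
    a=(a+np.pi/2)%np.pi-np.pi/2
    return np.array([cx,cy]),a,(w,h)
E
python3 - <<'E'
from h import *
import json
np.set_printoptions(precision=4,suppress=True)
c,P=tops()
fence=blob(P,.02,.045,np.s_[200:246,214:230]); grip=blob(P,.062,.082,np.s_[240:273,184:206]); pin=blob(P,.095,.125,np.s_[198:216,180:204]); head=blob(P,.078,.1,np.s_[205:236,176:226])
print(len(fence),len(grip),len(pin),len(head),[np.median(q[:,2]) for q in(fence,grip,pin,head)])
def fl(q): 
    vx,vy,x,y=cv2.fitLine(q[:,:2].astype(np.float32),cv2.DIST_HUBER,0,.01,.01).ravel(); return np.arctan(vy/vx)
hr=cv2.minAreaRect(head[:,:2].astype(np.float32))
print("yaw grip",fl(grip),"fence",fl(fence),"head rect",hr)
gr=cv2.minAreaRect(grip[:,:2].astype(np.float32)); pm=pin[:,:2].mean(0); print(pm,gr)
def res(p):
    R=rot(p[2]); t=lambda q:(np.atleast_2d(q)[:,:2]-p[:2])@R
    f=t(fence);g=t(grip);h=t(head)
    return np.r_[t(pm)[0]-[.052,.088],(g[:,1].mean()-.1015)*2,np.polyfit(g[:,0],g[:,1],1)[0]*.06,np.percentile(g[:,0],1)+.140,
      np.percentile(h[:,1],99)-.135,np.percentile(f[:,1],10)-0.0005,(np.percentile(h[:,0],1)+np.percentile(h[:,0],99))/2]
s=least_squares(res,[.48,.12,.14]); print(s.x,"res mm",s.fun*1000)
k,a,wh=carton(P,np.s_[175:240,255:315]); print("kit",k,a,wh,"in st",(k-s.x[:2])@rot(s.x[2]),a-s.x[2])
for n,lo,hi,reg in (("dropper",.03,.08,np.s_[250:275,222:242]),("blue",.07,.09,np.s_[240:300,275:325])):
    q=blob(P,lo,hi,reg)[:,:2]; t=(q-s.x[:2])@rot(s.x[2]); print(n,t.min(0),t.max(0))
json.dump(list(s.x),open("st.json","w"))
print(monitor.get_obs()["eef_rot"])
E
```

```text
90 290 41 822 [np.float64(0.029757942320867037), np.float64(0.0743993714750063), np.float64(0.1098947790818483), np.float64(0.08462167317702796)]
yaw grip 0.13096921 fence 0.11949125 head rect ((0.5175591707229614, 0.191510409116745), (0.07286882400512695, 0.12719248235225677), 3.307326555252075)
[0.5643 0.2153] ((0.41990211606025696, 0.2112272083759308), (0.0958252102136612, 0.027646100148558617), 7.625735759735107)
[0.524  0.1208 0.1212] res mm [-0.6028  0.9092  0.2058  0.5406  0.9135 -2.0827  0.7619 -0.3106]
kit [ 0.565  -0.0621] 0.2948157942553522 (0.09484776109457016, 0.1250768005847931) in st [ 0.0186 -0.1865] 0.17364078097572172
dropper [-0.1438 -0.0206] [-0.1182  0.0078]
blue [-0.2441 -0.2649] [-0.1073 -0.1516]
[[ 0.9018  0.4321 -0.0002]
 [ 0.4321 -0.9018  0.0004]
 [ 0.     -0.0004 -1.    ]]
```

```bash
cat >> h.py <<'E'
import json
np.set_printoptions(precision=4,suppress=True)
try: ST=np.array(json.load(open("st.json")))
except Exception: pass
def W(x,y,z): return np.r_[ST[:2]+rot(ST[2])@[x,y],z]     # station -> world
def R(th):                                                # tool down, tool x at th in station frame
    t=th+ST[2]; c,s=np.cos(t),np.sin(t); return np.array([[c,s,0],[s,-c,0],[0,0,-1.]])
def stat(msg):
    o=monitor.get_obs(); p=o["tcp_pos"]; q=rot(ST[2]).T@(np.array(p[:2])-ST[:2])
    print(msg,"t %.2f"%o["time"],"tcp_st",q,"z %.4f"%p[2],"F",np.array(o["contact_force"]),"gap %.4f gf %.1f"%(o["finger_gap"],np.max(o["grasp_force"])))
E
python3 - <<'E'
from h import *
for a in [(W(.052,.088,.16),R(0)),(W(.03,-.30,.12),R(np.pi/2)),(W(.03,-.30,.12),R(-np.pi/2)),(W(-.076,.094,.15),R(0)),(W(-.076,.094,.15),R(np.pi))]: print(manip.solve_ik(*a))
manip.grip(0)
manip.goto(W(.052,.088,.25),R(0)); stat("above")
manip.move_l(W(.052,.088,.125),rate=.15)
g=manip.move_l(W(.052,.088,.0795),rate=.03,guard=25); stat("press %s"%g)
manip.hold(.3); stat("held")
manip.move_l(W(.052,.088,.20),rate=.2); stat("up")
c,P=tops(); pin=blob(P,.074,.125,np.s_[202:215,184:198]); print(np.median(pin[:,2]),len(pin))
E
```

```text
[ 0.278   0.1843  1.5598 -0.      1.3974  1.7276]
[-0.3691  0.246   1.5646 -0.      1.331  -0.4903]
[-0.3691  0.246   1.5646 -0.      1.331   2.6513]
[ 0.3321 -0.1371  1.9053 -0.      1.3734  1.7818]
[ 0.3321 -0.1371  1.9053 -0.      1.3734 -1.3598]
above t 3.98 tcp_st [0.0522 0.0872] z 0.2500 F [ 0.2474  0.4268 -0.0779] gap -0.0001 gf 0.0
press False t 6.63 tcp_st [0.0521 0.088 ] z 0.0809 F [-6.8403 -2.68   14.195 ] gap -0.0000 gf 7.4
held t 6.93 tcp_st [0.0521 0.0881] z 0.0810 F [-7.3608 -2.471  15.232 ] gap -0.0000 gf 7.4
up t 7.68 tcp_st [0.0513 0.0879] z 0.1982 F [-0.9243 -0.1756  0.5791] gap -0.0004 gf 0.0Traceback (most recent call last):
  File "<stdin>", line 9, in <module>
  File "h.py", line 13, in blob
    n,l,s,_=cv2.connectedComponentsWithStats(m); return P[l==1+np.argmax(s[1:,4])]
                                                               ~~~~~~~~~^^^^^^^^^
    return _wrapfunc(a, 'argmax', axis=axis, out=out, **kwds)
    return bound(*args, **kwds)
ValueError: attempt to get argmax of an empty sequence
```

Pin stopped dead at z = 0.081 (home). Now the first push, ending 12 mm short of the fence, and then a look.

Run:
```python
from h import *
off=.011
def T(ex,ey,phi,back=0):  # tool pose for carton rear-end centre at (ex,ey), heading phi
    d=np.array([-np.sin(phi),np.cos(phi)]); p=np.array([ex,ey])-(off+back)*d; return p
ph=.174; k=np.array([.0186,-.1865]); e=k+.0625*np.array([np.sin(ph),-np.cos(ph)])
p=T(*e,ph,.035)
manip.goto(W(*p,.20),R(np.pi/2+ph)); manip.grip(.055); stat("over")
manip.move_l(W(*p,.022),rate=.15)
manip.move_l(W(*T(*e,ph,.002),.022),rate=.06); stat("near")
manip.move_l(W(*T(0,-.137,0),.022),rot=R(np.pi/2),rate=.05); stat("pushed")
q=T(0,-.137,0,.03)
manip.move_l(W(*q,.022),rate=.1); manip.move_l(W(*q,.20),rate=.2); manip.goto(W(0,-.36,.25),R(np.pi/2)); stat("clear")
c,P=tops(); cv2.imwrite("pics/top1.png",cv2.resize(c["img"][150:300,120:340,::-1],(792,540),interpolation=cv2.INTER_CUBIC))
k,a,wh=carton(P,np.s_[175:250,226:300]); print("kit",wh,"in st",(k-ST[:2])@rot(ST[2]),a-ST[2])
Z=P[202:216,184:200,2]; print(np.round(Z*1000).astype(int)[::2,::2])
```

```text
over t 10.54 tcp_st [ 0.0374 -0.2933] z 0.2000 F [0.3321 0.7442 0.6097] gap 0.0550 gf 0.0
near t 12.57 tcp_st [ 0.0317 -0.2607] z 0.0221 F [ 0.4322  0.7374 -0.3487] gap 0.0549 gf 0.0
pushed t 15.07 tcp_st [ 0.    -0.148] z 0.0220 F [ 0.077  -0.3405 -0.0423] gap 0.0549 gf 0.0
clear t 17.33 tcp_st [-0.0004 -0.3593] z 0.2486 F [-0.1582  0.5347 -0.5394] gap 0.0549 gf 0.0
kit (0.09487030655145645, 0.12481554597616196) in st [ 0.0003 -0.0734] 0.0005079627851274915
[[ 2  0 74 75 74 75 72 50]
 [ 7  7 71 72 81 72 72 50]
 [ 9  8 74 81 80 81 73 49]
 [ 6  5 75 80 81 84 74 69]
 [ 8  6 74 73 84 80 71 72]
 [ 9  5 72 72 72 73 74 52]
 [ 7  7  6  5  3  7  6  8]]
```

View pics/top1.png

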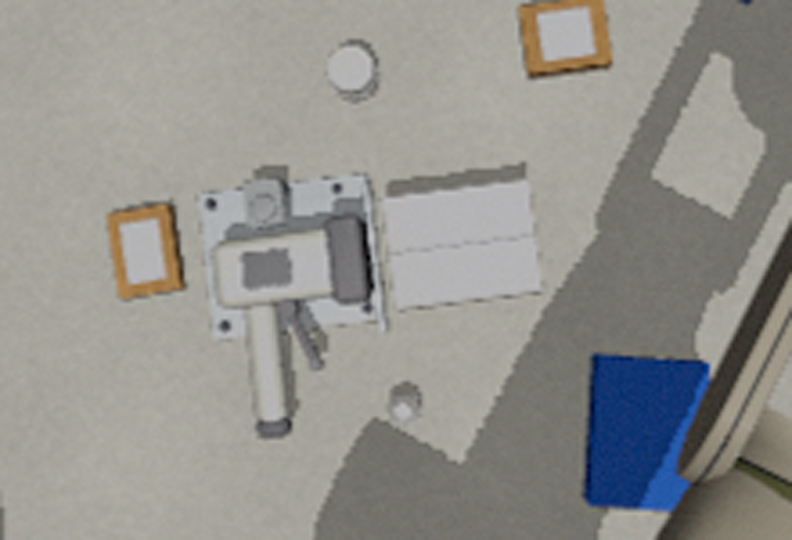

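The picture shows the carton at (465,245), square and centred, about 11 mm short of the fence at (378,250). The pin head at (263,205) reads 81 mm, so it is home. Next comes the final push with a force guard.

Run:
```python
from h import *
manip.goto(W(0,-.178,.20),R(np.pi/2)); manip.move_l(W(0,-.178,.022),rate=.2); manip.move_l(W(0,-.150,.022),rate=.1)
g=manip.move_l(W(0,-.127,.022),rate=.02,guard=10); stat("push %s"%g); manip.hold(.3)
manip.move_l(W(0,-.175,.022),rate=.08); manip.move_l(W(0,-.175,.20),rate=.2); manip.goto(W(0,-.36,.25),R(np.pi/2)); stat("clear")
c,P=tops(); k,a,wh=carton(P,np.s_[175:250,224:300]); print("kit",wh,"in st",(k-ST[:2])@rot(ST[2]),a-ST[2])
# trigger bar, outer face, as seen at rest
q=blob(P,.058,.072,np.s_[238:256,198:214]); t=(q[:,:2]-ST[:2])@rot(ST[2]); print("trig",t.min(0),t.max(0),len(t))
```

```text
push True t 20.59 tcp_st [-0.    -0.136] z 0.0220 F [ 0.9737 -2.9062  1.5119] gap 0.0551 gf 0.0
clear t 23.37 tcp_st [-0.0003 -0.3589] z 0.2486 F [-0.2902  0.6695  0.9334] gap 0.0548 gf 0.0
kit (0.09500598907470703, 0.12474043667316437) in st [ 0.0003 -0.0614] -0.0007077452853582744
trig [-0.088   0.0574] [-0.043   0.0782] 50
```

Run:
```python
from h import *
manip.goto(W(-.076,.091,.20),R(np.pi)); manip.grip(.085)
manip.move_l(W(-.076,.091,.12),rate=.15); g=manip.move_l(W(-.076,.091,.037),rate=.08,guard=6); stat("down %s"%g)
manip.move_l(W(-.076,.0945,.037),rate=.03); stat("in")
F0=np.array(monitor.get_obs()["contact_force"])
manip.grip(.035,25); manip.hold(.2); stat("squeeze")
f=rot(ST[2]).T@(np.array(monitor.get_obs()["contact_force"])-F0)[:2]; print("F st",f)
c,P=tops(); cv2.imwrite("pics/top2.png",cv2.resize(c["img"][180:280,150:310,::-1],(800,500),interpolation=cv2.INTER_CUBIC))
s=capture("side"); cv2.imwrite("pics/side2.png",cv2.resize(s["img"][190:300,230:390,::-1],(800,550),interpolation=cv2.INTER_CUBIC))
manip.hold(.8); stat("held")
```

```text
down False t 27.57 tcp_st [-0.0754  0.0911] z 0.0377 F [-0.3719 -0.2354  0.1991] gap 0.0852 gf 0.0
in t 27.84 tcp_st [-0.0757  0.0948] z 0.0374 F [0.3467 0.1334 0.1873] gap 0.0847 gf 0.0
squeeze t 28.53 tcp_st [-0.076   0.0971] z 0.0380 F [-6.7071 12.8964  8.1427] gap 0.0409 gf 29.8
F st [-5.4593 13.522 ]
held t 29.63 tcp_st [-0.076   0.0971] z 0.0380 F [-6.8011 11.8213  8.6171] gap 0.0411 gf 29.8
```

View pics/side2.png

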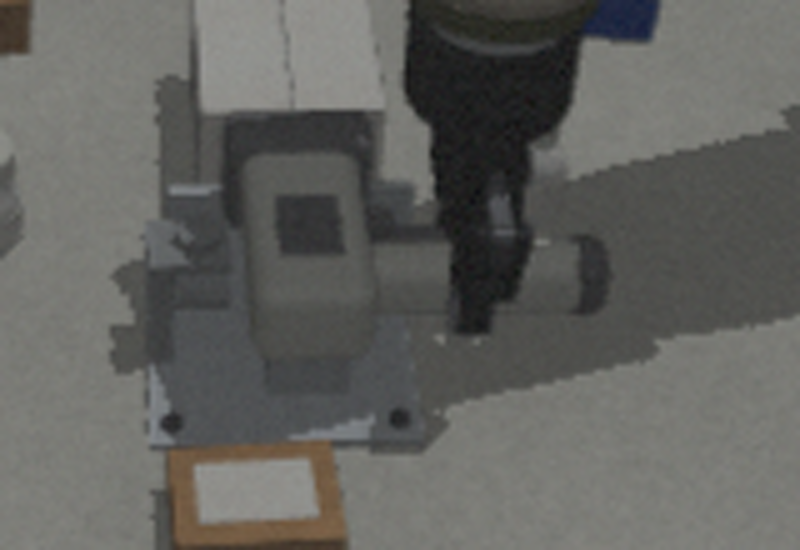

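The side view shows the fingers at (485,260) straddling the grip and trigger. The gap of 41 mm matches the 41.5 mm fully-in width, and it has been held for over 1 s. Releasing now.

Run:
```python
from h import *
manip.grip(.085); manip.move_l(W(-.076,.091,.037),rate=.05); manip.move_l(W(-.076,.091,.20),rate=.15)
manip.goto(W(0,-.36,.25),R(np.pi/2)); manip.hold(.5); stat("clear")
c,P=tops(); cv2.imwrite("pics/top3.png",cv2.resize(c["img"][150:300,120:340,::-1],(792,540),interpolation=cv2.INTER_CUBIC))
k,a,wh=carton(P,np.s_[175:250,224:300]); print("kit",wh,"in st",(k-ST[:2])@rot(ST[2]),a-ST[2])
q=blob(P,.058,.072,np.s_[238:256,198:214]); t=(q[:,:2]-ST[:2])@rot(ST[2]); print("trig",t.min(0),t.max(0),len(t))
print("pin",np.round(P[206:210,190:194,2]*1000).astype(int))
```

```text
clear t 33.81 tcp_st [ 0.0001 -0.3598] z 0.2500 F [ 1.1259 -0.6758 -0.1618] gap 0.0851 gf 0.0
kit (0.09494678676128387, 0.12450290471315384) in st [ 0.0002 -0.0615] -0.0008564828322392137
trig [-0.0879  0.0574] [-0.0431  0.0777] 51
pin [[82 81 83 82]
 [80 79 81 82]
 [81 82 83 79]
 [78 82 81 80]]
```

View pics/top3.png

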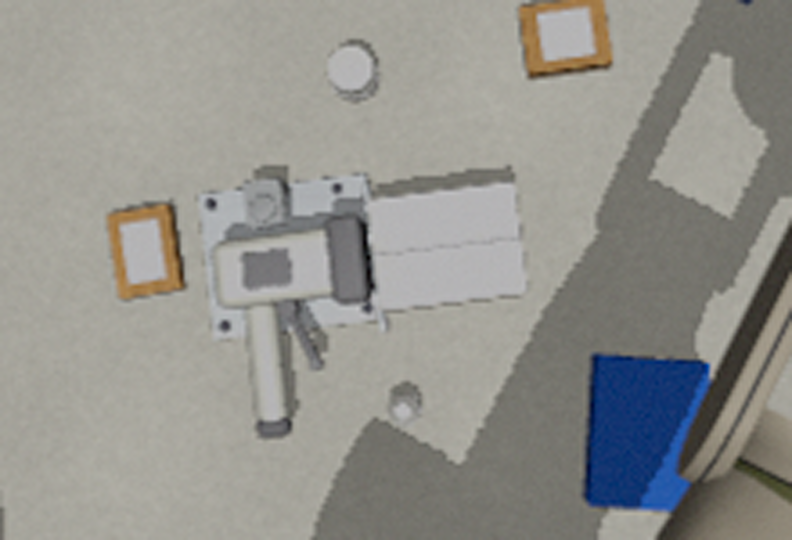

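The carton at (445,247) is flush and square on the fence, the trigger at (310,335) is back out, and the pin head is at 81 mm. The small cartons, jar and dropper in this crop haven't moved. Handing in.

```bash
python3 -c "
from h import *
print(workorder.sign_off())"
```

```text
the job is handed in; nothing more can be done
None
```

I handed the job in at about 34 s: pin fully home, carton flush, square and centred at the fence, trigger squeezed for over 1 s and back out by camera check, no bystander seen to move, and the judge's verdict not shown.

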